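Rub test of a row of microphones

ROBOT

A 6-joint arm with a two-finger parallel gripper is mounted at the origin on the work surface. World frame = base frame: x ahead of the robot, y to its left, z up, the work surface at z = 0. Lengths are in m, angles in degrees, forces in N, time in s.
With the tool pointing down it reaches from about 0.325 to 1 m from the base axis. Payload 5.1 kg.
Tool frame: the origin (TCP) lies between the finger pads; the fingertips stand 11 mm ahead of it and the grasp point (between the pads) lies 8 mm behind it; z points along the fingers, y is the line along which they close (so a half turn about z gives the same grasp; the last joint's range is limited). The gripper opens to 85 mm and grips with 20 to 120 N. Pads are 22 mm wide; open, the fingers measure 114 mm over their backs; the gripper's body (76 mm by 85 mm) begins 54 mm behind the grasp point. The pads swing forward as they close: fully open they stand 13 mm farther back than shut.
Start: joints at [-78.644, 7.093, 94.555, -0, 78.352, -4.733], TCP at [0.18, -0.625, 0.242] pointing down, gripper open.
Joint ranges: [-149.61, 149.61], [-58.7, 133.49], [1.44, 155.28], [-77.14, 257.14], [18.33, 153.61], [-166.67, 166.67]. Speed limits (degrees/s): [147.25, 147.25, 180, 180, 180, 180].

INTERFACE

Orientations are given as a 3x3 rotation matrix whose columns are the frame's x, y, z axes.
In Python, from bench import r gives the robot as it stands.
- The arm moves only by the tool jog_arm, never from a script. Its argument "steps" is one flat list of numbers, 4 for each row, row after row: the shift along the tool's x, y, z in cm, then the turn about the tool's z in rad. In form: [tx, ty, tz, yaw, tx, ty, tz, yaw, ...]. A call has 1 to 8 rows; each row is the pose to reach, as a shift and turn from the pose commanded when the call began, along the tool's axes at that moment; what a row does not reach only later rows make up. A row lasts 1/8 s, in which the tool goes at most 62.5 mm and 10.7 degrees, less where a joint would pass 70% of its speed; a pose out of reach is approached as far as the arm can. A call with a gripper value outside its range is refused whole. "grip" is the opening, from 0 (shut) to 1 (fully open), set as the call begins (left out, the last holds). The fingers move at their own pace and stop on an object; "grip_force" is the grip in N (left out, the last holds). Time passes only in rows, so rows that repeat a pose let the fingers close. It gives the time, the measured TCP pose, the force, the opening and the grip force at its end, in the units of the state.
- r.get_state(): the state, without advancing time (a new reading comes with each control period).
- r.grab_frame(name): name is "side" or "top"; returns the picture (384x512x3 uint8, red, green, blue); there is no depth.
- r.calibration(name): a dict with "fx", "fy", "cx", "cy" (pixels), "R" (3x3) and "t" (3): a world point X has camera coordinates R X + t. Camera axes: x right, y down, z forward; pixel columns grow to the right and rows downward; lengths in m; the calibration is good to about 2 mm. A picture is of the moment at which its call begins. calibration takes no time and is no camera call.
- r.finish_job(): hands the job in; it is judged then, once.
The state is a dict: "time_s": time; "joints": joint angles; "qvel": joint speeds; "joint_efforts": joint torques, N m; "tool_pos": TCP position; "ee_rot": TCP orientation; "contact_force": force on the tool from outside, world axes, zero at the start; "ft_torque": the same for the moment, N m; "opening": finger opening in m; "grip_force": force on a finger pad.
Only numpy, scipy, OpenCV 4.12 (cv2) and the standard library are available. Lean on these libraries where they do the work, as an engineer would, in place of code of your own. Each camera call takes 0.05 s, during which the arm holds its last target. There are 200 camera calls.

TASK

Rub-test the four microphones in the grey cradle: run your fingertips along the row from the end with the green puck to the end with the white puck, touching the mesh crown of each microphone in turn, one at a time, lightly enough that it dips a few millimetres on its spring mount but never bottoms out. Do not pinch or lift a microphone, shift the cradle or disturb anything else, and finish clear with all four microphones sprung back up.

Things in the scene. Friction and masses are not known exactly. Their poses are not given: they have to be found in the camera images.
- cradle: grey curved plate 14 mm thick, 250 x 100 mm, 1.9 to 2.8 kg, loose on the blue mat; four microphones stand in sockets (grey tabs up to 44 mm high) in a row along its y. Origin: underside (z = 0), mid-length; x across it, away from the robot, z up. Microphone centres on an arc, in its frame at x,y = (0,89), (11,30), (11,-30), (0,-89) mm for a, b, c, d
- mic_a_top (a point): the highest point of the metal-mesh crown of microphone a (number 1 of the row, from the cradle's +y end), 104 mm above the table when up. The microphone is 45 mm in diameter, black shell below, grey mesh crown domed gently (radius 34 mm, falling 7 mm at 21 mm off its axis)
- mic_a (a joint): how far microphone a is pushed down on its sprung mount, in m: 0 = up at rest, 0.015 = stop; negative = pulled up. Spring 500 N/m without preload (4 mm needs 2 N), comes back by itself
- mic_b_top (a point): the highest point of the metal-mesh crown of microphone b (number 2 of the row, from the cradle's +y end), 104 mm above the table when up. The microphone is 45 mm in diameter, black shell below, grey mesh crown domed gently (radius 34 mm, falling 7 mm at 21 mm off its axis)
- mic_b (a joint): how far microphone b is pushed down on its sprung mount, in m: 0 = up at rest, 0.015 = stop; negative = pulled up. Spring 500 N/m without preload (4 mm needs 2 N), comes back by itself
- mic_c_top (a point): the highest point of the metal-mesh crown of microphone c (number 3 of the row, from the cradle's +y end), 104 mm above the table when up. The microphone is 45 mm in diameter, black shell below, grey mesh crown domed gently (radius 34 mm, falling 7 mm at 21 mm off its axis)
- mic_c (a joint): how far microphone c is pushed down on its sprung mount, in m: 0 = up at rest, 0.015 = stop; negative = pulled up. Spring 500 N/m without preload (4 mm needs 2 N), comes back by itself
- mic_d_top (a point): the highest point of the metal-mesh crown of microphone d (number 4 of the row, from the cradle's +y end), 104 mm above the table when up. The microphone is 45 mm in diameter, black shell below, grey mesh crown domed gently (radius 34 mm, falling 7 mm at 21 mm off its axis)
- mic_d (a joint): how far microphone d is pushed down on its sprung mount, in m: 0 = up at rest, 0.015 = stop; negative = pulled up. Spring 500 N/m without preload (4 mm needs 2 N), comes back by itself
- green_puck: green plastic disc with a small steel pin head, 34 mm in diameter, 12 mm high, loose on the mat just beyond one end of the row: the row starts there. Origin: centre of underside
- white_puck: the same disc in white, beyond the other end of the row. Origin: centre of underside
- spare_mic_1: finished microphone with light grey mesh crown standing loose on the mat beside the cradle, 45 mm in diameter, 72 mm high, not to be touched. Origin: centre of underside
- spare_mic_2: finished microphone with dark grey mesh crown standing loose on the mat beside the cradle, 45 mm in diameter, 72 mm high, not to be touched. Origin: centre of underside
- flux_bottle: small loose white bottle with blue cap, 34 mm in diameter, 75 mm high. Origin: centre of underside
- oil_bottle: small loose clear bottle with paper label and blue cap, 38 mm in diameter, 85 mm high. Origin: centre of underside
- screwdriver: red-handled screwdriver, 160 mm long, lying loose. Origin: middle, on the table; handle towards its -x
- tin: open aluminium tin, 72 mm in diameter, 45 mm high, loose. Origin: centre of underside

How it is judged (in metres and radians):
On the way, in this order (a step that is already met when the one before it is completed fails the run):
1. the first microphone, counted from the green puck, is pressed down between 2 and 12.5 mm by the fingers, on its own (((y of green_puck in the frame of cradle above 0 m and value of joint mic_a between 0.002 and 0.0125 m and value of joint each of mic_b, mic_c, mic_d below 0.002 m and contact force between the fingers and cradle above 0.2 N) or (y of green_puck in the frame of cradle below 0 m and value of joint mic_d between 0.002 and 0.0125 m and value of joint each of mic_a, mic_b, mic_c below 0.002 m and contact force between the fingers and cradle above 0.2 N))), for 0.02 s.
2. the second microphone, counted from the green puck, is pressed down between 2 and 12.5 mm by the fingers, on its own (((y of green_puck in the frame of cradle above 0 m and value of joint mic_b between 0.002 and 0.0125 m and value of joint each of mic_a, mic_c, mic_d below 0.002 m and contact force between the fingers and cradle above 0.2 N) or (y of green_puck in the frame of cradle below 0 m and value of joint mic_c between 0.002 and 0.0125 m and value of joint each of mic_a, mic_b, mic_d below 0.002 m and contact force between the fingers and cradle above 0.2 N))), for 0.02 s.
3. the third microphone, counted from the green puck, is pressed down between 2 and 12.5 mm by the fingers, on its own (((y of green_puck in the frame of cradle above 0 m and value of joint mic_c between 0.002 and 0.0125 m and value of joint each of mic_a, mic_b, mic_d below 0.002 m and contact force between the fingers and cradle above 0.2 N) or (y of green_puck in the frame of cradle below 0 m and value of joint mic_b between 0.002 and 0.0125 m and value of joint each of mic_a, mic_c, mic_d below 0.002 m and contact force between the fingers and cradle above 0.2 N))), for 0.02 s.
4. the fourth microphone, counted from the green puck, is pressed down between 2 and 12.5 mm by the fingers, on its own (((y of green_puck in the frame of cradle above 0 m and value of joint mic_d between 0.002 and 0.0125 m and value of joint each of mic_a, mic_b, mic_c below 0.002 m and contact force between the fingers and cradle above 0.2 N) or (y of green_puck in the frame of cradle below 0 m and value of joint mic_a between 0.002 and 0.0125 m and value of joint each of mic_b, mic_c, mic_d below 0.002 m and contact force between the fingers and cradle above 0.2 N))), for 0.02 s.
At the end, for the whole second after the job is handed in: All four microphones have sprung back up (within 1.5 mm), the cradle lies level and at rest within 15 mm of its start, and the pucks and other loose things within 20 mm of theirs (value of joint mic_a between -0.0015 and 0.0015 m and value of joint mic_b between -0.0015 and 0.0015 m and value of joint mic_c between -0.0015 and 0.0015 m and value of joint mic_d between -0.0015 and 0.0015 m and distance of cradle from where it was at the start of the episode below 0.015 m and angle between cradle's own z axis and vertical below 0.05 rad and linear speed of cradle below 0.01 m/s and distance of each of green_puck, white_puck, spare_mic_1, spare_mic_2, flux_bottle, oil_bottle, screwdriver, tin from where it was at the start of the episode below 0.02 m); the robot touches nothing.
It fails at once if a microphone is pushed down to its stop (more than 12.5 mm) (value of joint any of mic_a, mic_b, mic_c, mic_d above 0.0125 m).
It fails at once if a microphone is pulled up in its mount (more than 5 mm) (value of joint any of mic_a, mic_b, mic_c, mic_d below -0.005 m).
It fails at once if the cradle is shifted by more than 15 mm or lifted (distance of cradle from where it was at the start of the episode above 0.015 m or height (world z) of cradle above 0.008 m).
It fails at once if a puck or another loose thing is moved by more than 20 mm (distance of any of green_puck, white_puck, spare_mic_1, spare_mic_2, flux_bottle, oil_bottle, screwdriver, tin from where it was at the start of the episode above 0.02 m).
It also fails if it takes over 48 s, if anything falls off the work surface, if the arm or the gripper's body presses on something with over 40 N, if the wrist force passes 120 N, or if a joint passes its speed limit or range.

## Working session

There is one attempt and no reset: what is moved stays moved. The work goes in short steps, Python scripts to look and compute and a tool call to move; the robot and the scene stay as the last step left them, time stands still between calls to the robot, and variables do not carry over. Pictures are saved under pics/ and viewed, at most 10 in all, crops included, and the job is handed in when it is done.

Besides the shell and the picture viewer there is one more tool, called after "Call:" by a JSON object that holds its "fn" and its "kwargs". jog_arm: Moves the arm, as the interface text tells. Its arguments: {"type":"object","properties":{"steps":{"type":"array"},"grip":{"type":"number"},"grip_force":{"type":"number"}},"required":["steps"]}

```bash
mkdir -p pics; python3 - <<'E'
from bench import r
import cv2
for n in("top","side"):
    cv2.imwrite(f"pics/{n}0.png",cv2.cvtColor(cv2.resize(r.grab_frame(n),(800,600),interpolation=cv2.INTER_CUBIC),cv2.COLOR_RGB2BGR))
    c=r.calibration(n);print({k:(v if isinstance(v,float) else __import__('numpy').round(v,3).tolist()) for k,v in c.items()})
s=r.get_state();print(s['time_s'],s['tool_pos'],s['ee_rot'])
E
```

```text
{'fx': 430.5677330281546, 'fy': 430.5677330281546, 'cx': 254.60097374798605, 'cy': 202.041940287204, 'R': [[0.025, -1.0, -0.006], [-0.988, -0.023, -0.153], [0.153, 0.01, -0.988]], 't': [-0.005, 0.545, 1.288]}
{'fx': 470.63196944033996, 'fy': 470.63196944033996, 'cx': 259.1351231688419, 'cy': 184.42151577357902, 'R': [[-0.802, -0.597, -0.005], [-0.392, 0.533, -0.75], [0.45, -0.599, -0.662]], 't': [0.445, 0.289, 1.034]}
0.1 [ 0.18000983 -0.62403875  0.24118648] [[ 9.60821361e-01  2.77168110e-01 -3.88046989e-04]
 [ 2.77168351e-01 -9.60819656e-01  1.81517492e-03]
 [ 1.30265427e-04 -1.85161318e-03 -9.99998277e-01]]
```

View pics/top0.png

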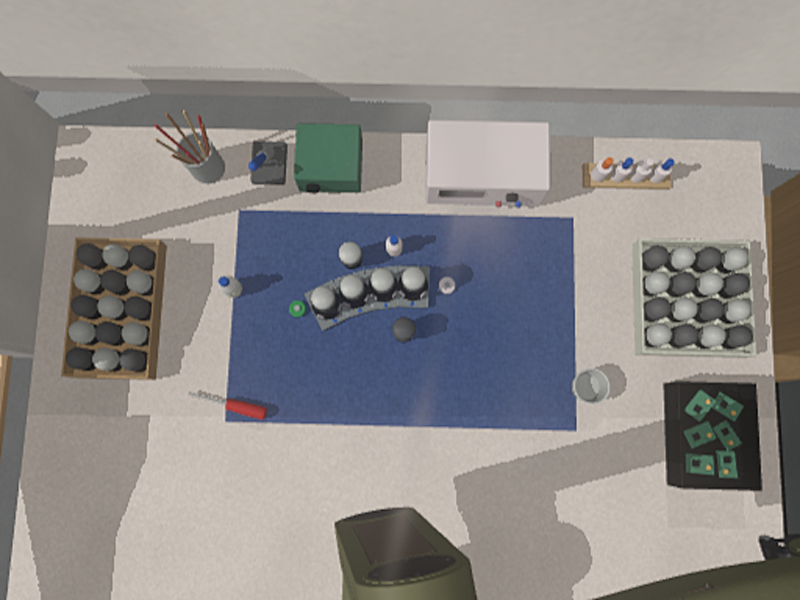

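View pics/side0.png

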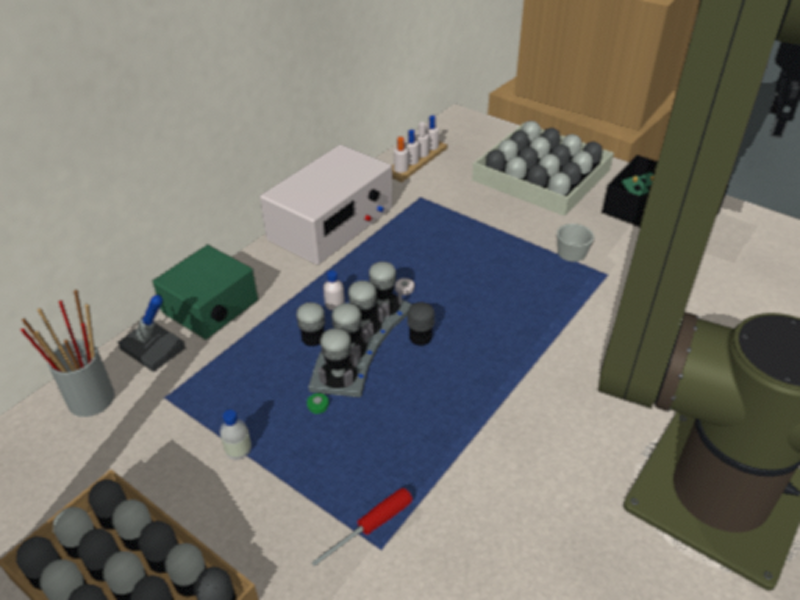

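The top view shows the green puck at (297,309), which is the +y end, and the white puck at (447,285). The four crowns lie between them, at about (323,300), (352,287), (383,281) and (413,279). I'll enlarge both views for exact pixels.

```bash
python3 - <<'E'
import cv2
from bench import r
def crop(n,x,y,w,h,s,o):
    im=cv2.cvtColor(r.grab_frame(n)[y:y+h,x:x+w],cv2.COLOR_RGB2BGR)
    im=cv2.resize(im,None,fx=s,fy=s,interpolation=cv2.INTER_CUBIC)
    for i in range(0,w,10): cv2.putText(im,str(x+i),(i*s,10),0,.35,(0,255,255)); cv2.line(im,(i*s,12),(i*s,h*s),(0,255,255) ,1) if i%20==0 else 0
    for j in range(0,h,10): cv2.putText(im,str(y+j),(0,j*s+4),0,.35,(0,255,255)); cv2.line(im,(25,j*s),(w*s,j*s),(0,255,255),1) if j%20==0 else 0
    cv2.imwrite(o,im)
crop("top",180,145,120,80,6,"pics/t1.png")
crop("side",180,155,110,115,5,"pics/s1.png")
E
```

```text
(no output)
```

View pics/t1.png

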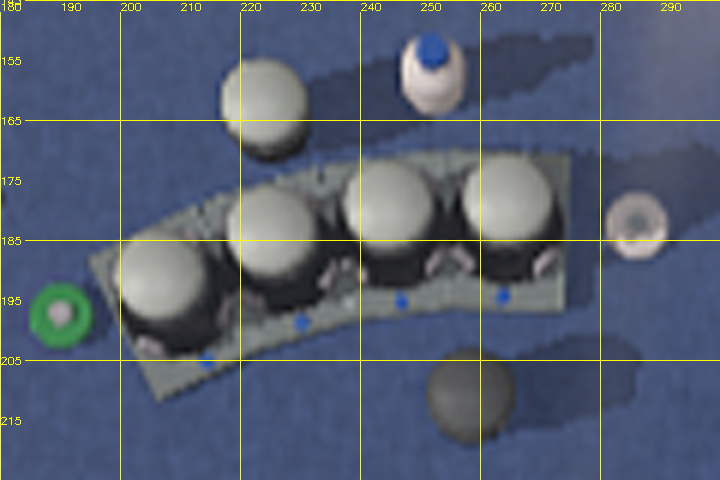

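View pics/s1.png

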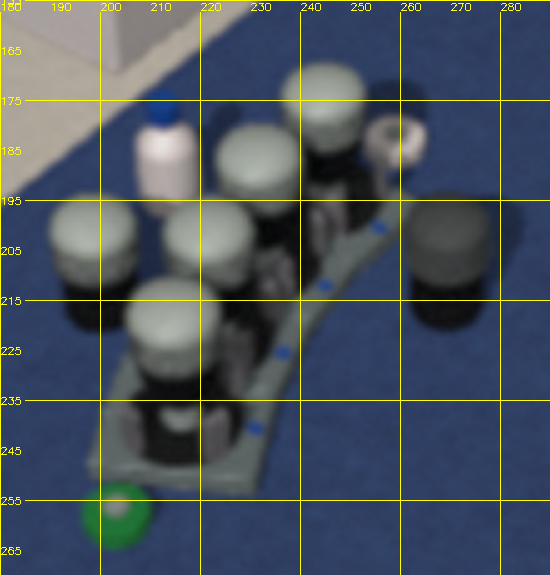

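```bash
cat > geo.py <<'E'
from bench import r
import numpy as np
def unproj(n,u,v,z):
    c=r.calibration(n);R=np.array(c['R']);t=np.array(c['t'])
    d=R.T@np.array([(u-c['cx'])/c['fx'],(v-c['cy'])/c['fy'],1]);o=-R.T@t
    return o+d*(z-o[2])/d[2]
E
python3 - <<'E'
from geo import *
L=np.array([[0,89],[11,30],[11,-30],[0,-89]])/1e3
for n,px in (("top",[(207,190.8),(225.2,183.5),(244.8,179.2),(264.7,177.8)]),("side",[(214.5,217.5),(221.8,202),(231.8,187),(244.7,174.5)])):
    W=np.array([unproj(n,u,v,.097)[:2] for u,v in px])
    l=L-L.mean(0);w=W-W.mean(0)
    a=np.arctan2((l[:,0]*w[:,1]-l[:,1]*w[:,0]).sum(),(l*w).sum())
    Q=np.array([[np.cos(a),-np.sin(a)],[np.sin(a),np.cos(a)]])
    F=l@Q.T+W.mean(0)
    print(n,np.degrees(a),W.round(4).tolist(),F.round(4).tolist(),"origin",W.mean(0)-Q@L.mean(0))
for n,g in(("top",(190,197.5)),("side",(203,258))): print('green',unproj(n,*g,.012))
print('white',unproj("top",286,182,.012),'sp1',unproj("top",223.5,161.5,.07),'sp2',unproj("top",258.5,210.5,.07),'flux',unproj("top",252,153,.075))
E
```

```text
top 14.280372560708892 [[0.5669, 0.1501], [0.5902, 0.0967], [0.6047, 0.0386], [0.6104, -0.0207]] [[0.5658, 0.1511], [0.591, 0.0966], [0.6058, 0.0385], [0.6097, -0.0214]] origin [0.58770939 0.06482778]
side 13.527405872146215 [[0.568, 0.1605], [0.5887, 0.1088], [0.604, 0.0506], [0.608, -0.0083]] [[0.566, 0.1632], [0.5905, 0.1084], [0.6045, 0.05], [0.6076, -0.0099]] origin [0.58682409 0.07662869]
green [0.55926207 0.21352192 0.012     ]
green [0.55965122 0.2217954  0.012     ]
white [ 0.61645438 -0.08978329  0.012     ] sp1 [0.66424364 0.10651892 0.07      ] sp2 [ 0.51505773 -0.00445071  0.07      ] flux [0.69176843 0.01962097 0.075     ]
```

Call:
{"fn": "jog_arm", "kwargs": {"steps": [3.6, -4, 0, 0, 7.2, -8, 0, 0, 10.8, -12, 0, 0, 14.4, -16, 0, 0, 18, -20, 0, 0, 21.6, -24, 0, 0, 25.2, -28, 0, 0, 28.8, -32, 0, 0], "grip": 0}}

```text
time_s: 1.2
tool_pos: [0.3685, -0.2356, 0.2423]
ee_rot: [[0.961, 0.277, 0.001], [0.277, -0.961, -0.0], [0.0, 0.0, -1.0]]
contact_force: [0.7, -1.0, 0.2]
opening: 0.0
grip_force: 0.0
```

Call:
{"fn": "jog_arm", "kwargs": {"steps": [3.6, -4, 0, 0, 7.2, -8, 0, 0, 10.8, -12, 0, 0, 14.4, -16, 0, 0, 18, -20, 0, 0, 21.6, -24, 1, 0, 25.2, -28, 3, 0, 29.6, -32, 5, 0]}}

```text
time_s: 2.2
tool_pos: [0.5643, 0.1538, 0.1921]
ee_rot: [[0.961, 0.277, 0.001], [0.277, -0.961, -0.0], [0.001, 0.0, -1.0]]
contact_force: [-0.7, -0.8, 0.5]
opening: 0.0001
grip_force: 0.0
```

Call:
{"fn": "jog_arm", "kwargs": {"steps": [0, 0, 2, 0, 0, 0, 3.6, 0, 0, 0, 3.6, 0, 0, 0, 3.6, 0]}}

```text
time_s: 2.7
tool_pos: [0.564, 0.1511, 0.1574]
ee_rot: [[0.961, 0.276, 0.001], [0.276, -0.961, 0.0], [0.001, 0.0, -1.0]]
contact_force: [-0.4, 0.6, -0.2]
opening: -0.0001
grip_force: 0.0
```

```bash
python3 - <<'E'
from geo import *
import cv2
s=r.get_state();print(s['tool_pos'],s['ee_rot'][:,2])
p=np.array(s['tool_pos'])-[0,0,.011]
ims=[]
for n,x,y in(("top",180,140),("side",170,140)):
    c=r.calibration(n);q=np.array(c['R'])@p+c['t'];print(n,'tip px',c['fx']*q[0]/q[2]+c['cx'],c['fy']*q[1]/q[2]+c['cy'])
    ims.append(cv2.resize(cv2.cvtColor(r.grab_frame(n)[y:y+120,x:x+80],cv2.COLOR_RGB2BGR),None,fx=5,fy=5,interpolation=cv2.INTER_CUBIC))
cv2.imwrite("pics/h.png",cv2.hconcat(ims))
E
```

```text
[0.56397178 0.15111926 0.1573835 ] [ 1.42538981e-03  1.69642852e-04 -9.99998970e-01]
top tip px 204.60311489474878 188.69465625560335
side tip px 217.01318995065725 201.0655126672999
```

View pics/h.png

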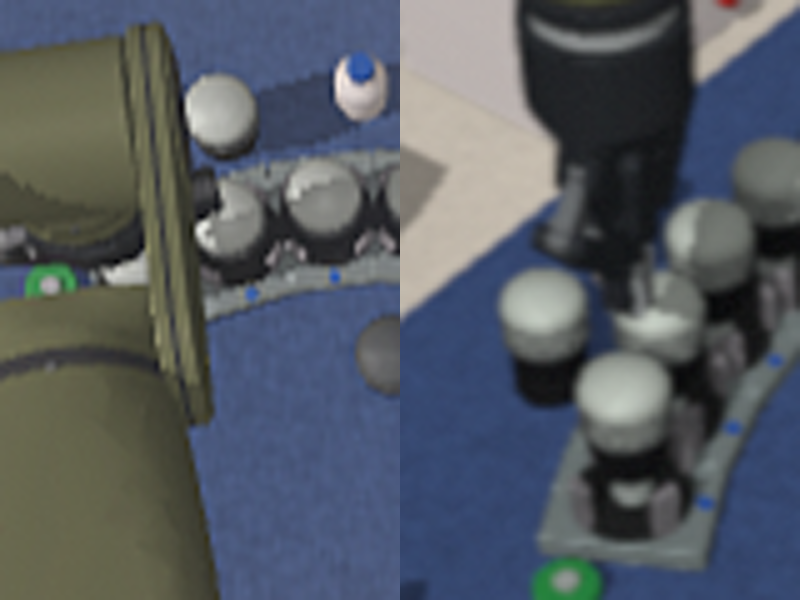

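The side view shows the fingertip at about (216.5,201.5), which matches the kinematics. Mic a's dome is at (215,218), slightly nearer the camera. I'll overlay the crown model on both views to settle the y of the row.

```bash
python3 - <<'E'
from geo import *
import cv2
top=cv2.resize(cv2.imread("pics/top0.png"),(512,384),interpolation=cv2.INTER_AREA)
side=cv2.resize(cv2.imread("pics/side0.png"),(512,384),interpolation=cv2.INTER_AREA)
L=np.array([[0,89],[11,30],[11,-30],[0,-89]])/1e3
th=np.linspace(0,2*np.pi,40);ims=[]
def pr(n,P):
    c=r.calibration(n);q=P@np.array(c['R']).T+c['t'];return np.c_[c['fx']*q[:,0]/q[:,2]+c['cx'],c['fy']*q[:,1]/q[:,2]+c['cy']]
for n,im,x,y in(("top",top,190,155),("side",side,185,160)):
    o=cv2.resize(im[y:y+110,x:x+100 if n=="top" else x+60],None,fx=5,fy=5,interpolation=cv2.INTER_CUBIC)
    for (ox,oy,a),col in(((.5877,.0648,14.3),(0,0,255)),((.587,.0766,13.9),(0,255,0))):
        a=np.radians(a);Q=np.array([[np.cos(a),-np.sin(a)],[np.sin(a),np.cos(a)]])
        cor=np.array([[.05,.125],[-.05,.125],[-.05,-.125],[.05,-.125]])
        for m in L@Q.T+[ox,oy]:
            P=np.c_[m[0]+.021*np.cos(th),m[1]+.021*np.sin(th),0*th+.097]
            cv2.polylines(o,[((pr(n,P)+.5-[x,y])*5).astype(int)],True,col,1)
            P=np.c_[m[0],m[1],.104]
            cv2.circle(o,tuple(((pr(n,P)[0]+.5-[x,y])*5).astype(int)),2,col,-1)
        P=np.c_[cor@Q.T+[ox,oy],np.full(4,.014)]
        for k in pr(n,P): cv2.circle(o,tuple(((k+.5-[x,y])*5).astype(int)),3,col,1)
    ims.append(o)
cv2.imwrite("pics/ov.png",cv2.hconcat(ims))
E
```

```text
(no output)
```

View pics/ov.png

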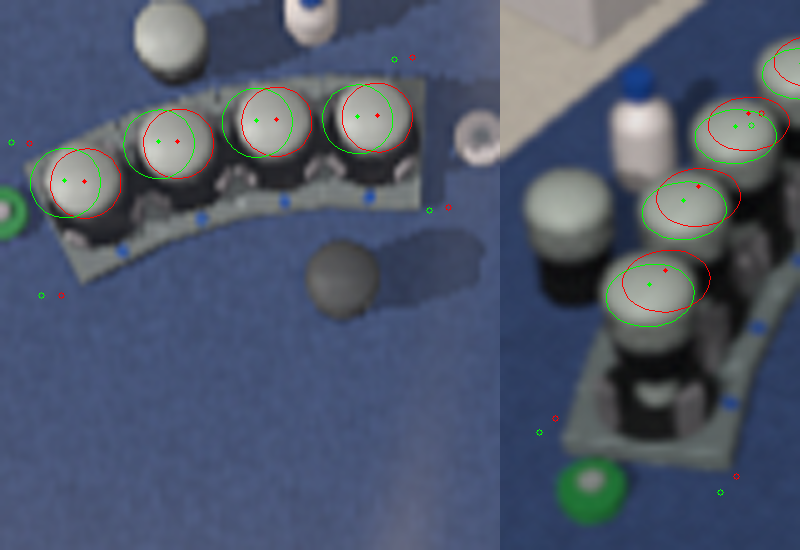

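The two views differ by about 10 mm along the row, so I'll use the mean. The shut fingertip is 29 mm long, which covers the apex either way. Now pressing mic a by 5 mm.

Call:
{"fn": "jog_arm", "kwargs": {"steps": [0.36, -0.5, 1.5, 0, 0.36, -0.5, 3, 0, 0.36, -0.5, 3.8, 0, 0.36, -0.5, 4.3, 0, 0.36, -0.5, 4.6, 0, 0.36, -0.5, 4.75, 0, 0.36, -0.5, 4.75, 0]}}

```text
time_s: 3.68
tool_pos: [0.566, 0.1579, 0.1094]
ee_rot: [[0.961, 0.277, 0.0], [0.277, -0.961, 0.0], [0.0, 0.0, -1.0]]
contact_force: [-1.4, 0.5, 3.4]
opening: -0.0
grip_force: 1.3
```

Call:
{"fn": "jog_arm", "kwargs": {"steps": [0.05, 0.4, 0, 0, 0.1, 0.7, -0.6, 0, 0.3, 1.5, -2, 0, 0.6, 3.8, -2, 0, 0.88, 6, -1.6, 0, 0.88, 6, -0.9, 0, 0.88, 6, -0.3, 0, 0.88, 6, 0, 0]}}

```text
time_s: 4.68
tool_pos: [0.5907, 0.1025, 0.1085]
ee_rot: [[0.961, 0.278, -0.0], [0.278, -0.961, -0.001], [-0.001, 0.001, -1.0]]
contact_force: [-0.6, -1.8, 3.5]
opening: -0.0001
grip_force: 1.6
```

Call:
{"fn": "jog_arm", "kwargs": {"steps": [0, 0, 0, 0, 0, 0, 0, 0]}}

```text
time_s: 4.92
tool_pos: [0.5909, 0.1029, 0.1092]
ee_rot: [[0.961, 0.278, 0.0], [0.278, -0.961, -0.0], [-0.0, 0.0, -1.0]]
contact_force: [-0.9, -2.7, 1.8]
opening: 0.0001
grip_force: 1.4
```

Call:
{"fn": "jog_arm", "kwargs": {"steps": [0, 0.4, 0, 0, 0, 0.7, -0.6, 0, 0, 1.5, -2, 0, -0.15, 3.8, -2, 0, -0.27, 6, -1.6, 0, -0.27, 6, -0.9, 0, -0.27, 6, -0.3, 0, -0.27, 6, 0, 0]}}

```text
time_s: 5.92
tool_pos: [0.6048, 0.0442, 0.1085]
ee_rot: [[0.961, 0.278, -0.001], [0.278, -0.961, -0.001], [-0.001, 0.001, -1.0]]
contact_force: [-1.6, -1.9, 3.6]
opening: -0.0
grip_force: 1.6
```

Call:
{"fn": "jog_arm", "kwargs": {"steps": [0, 0, 0, 0, 0, 0, 0, 0]}}

```text
time_s: 6.18
tool_pos: [0.6049, 0.0445, 0.1092]
ee_rot: [[0.961, 0.278, -0.0], [0.278, -0.961, -0.0], [-0.0, 0.0, -1.0]]
contact_force: [-1.5, -1.3, 2.9]
opening: 0.0
grip_force: 1.4
```

Call:
{"fn": "jog_arm", "kwargs": {"steps": [-0.1, 0.4, 0, 0, -0.15, 0.7, -0.6, 0, -0.4, 1.5, -2, 0, -0.8, 3.8, -2, 0, -1.3, 5.9, -1.6, 0, -1.3, 5.9, -0.9, 0, -1.3, 5.9, -0.3, 0, -1.3, 5.9, 0, 0]}}

```text
time_s: 7.18
tool_pos: [0.6086, -0.016, 0.1085]
ee_rot: [[0.961, 0.278, -0.001], [0.278, -0.961, -0.001], [-0.001, 0.0, -1.0]]
contact_force: [-1.8, -2.6, 3.3]
opening: -0.0008
grip_force: 1.6
```

Call:
{"fn": "jog_arm", "kwargs": {"steps": [0, 0, 0, 0, 0, 0, 0, 0]}}

```text
time_s: 7.42
tool_pos: [0.6088, -0.0158, 0.1092]
ee_rot: [[0.961, 0.278, -0.0], [0.278, -0.961, 0.0], [-0.0, -0.0, -1.0]]
contact_force: [-1.6, -1.2, 2.9]
opening: 0.0001
grip_force: 1.4
```

Call:
{"fn": "jog_arm", "kwargs": {"steps": [-0.1, 0.4, 0, 0, -0.1, 0.4, -0.6, 0, -0.1, 0.4, -3, 0, -0.1, 0.4, -7, 0, -0.1, 0.4, -12, 0, -0.1, 0.4, -12, 0, -0.1, 0.4, -12, 0, -0.1, 0.4, -12, 0]}}

```text
time_s: 8.43
tool_pos: [0.6079, -0.0201, 0.2266]
ee_rot: [[0.961, 0.277, -0.004], [0.277, -0.961, 0.0], [-0.003, -0.001, -1.0]]
contact_force: [-0.2, 0.1, 0.4]
opening: -0.0001
grip_force: 0.0
```

```bash
python3 - <<'E'
from bench import r
import cv2
cv2.imwrite("pics/e.png",cv2.cvtColor(cv2.resize(r.grab_frame("side"),(800,600)),cv2.COLOR_RGB2BGR))
s=r.get_state();print(s['tool_pos'],s['contact_force'])
E
```

```text
[ 0.60792201 -0.02007273  0.22664435] [-0.08678556 -0.70279669  0.51822236]
```

View pics/e.png

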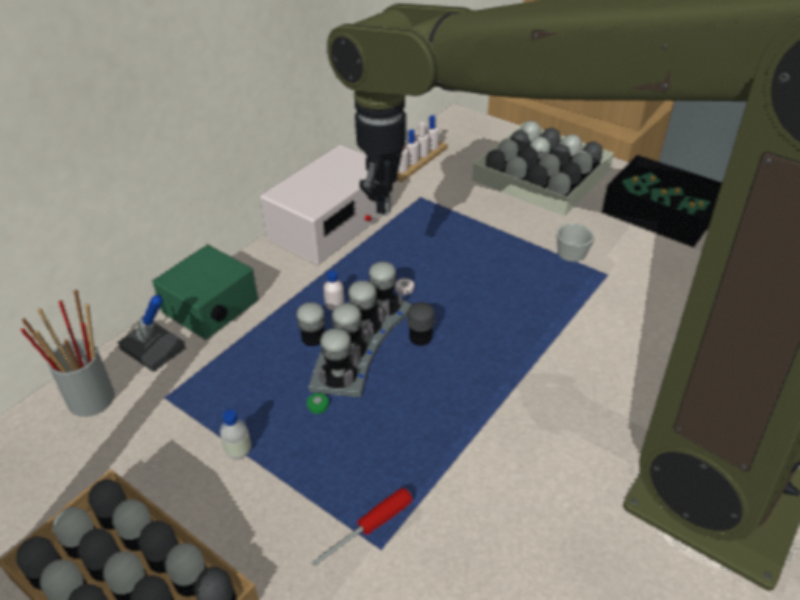

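The arm is clear. All four crowns are up at (336,343), (347,318), (362,293) and (382,272), and nothing has moved from its first position. I'm handing the job in.

```bash
python3 -c "
from bench import r
print(r.finish_job())"
```

```text
the job is handed in; nothing more can be done
None
```

I pressed the four microphones one at a time from the green puck to the white, about 5 mm each judging by fingertip height and a 2–3.5 N force. The last picture shows all four back up and nothing moved; the job is handed in, but it returned no verdict.

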